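# Unbox a lens block on the inspection stage and lock it under the keeper bar

### The job

Squeeze in the black snap tab of the orange transport cover on the inspection stage, lift the cover straight off and stand it upright in the middle of the grey pad without dropping it. Then swing the steel keeper bar by its red knob over the lens block until it clicks fully home in the roller catch. Let go of everything, leave the lens block seated in its nest and do not disturb the other things on the bench.

Things in the scene. Friction and masses are not known exactly. Their poses are not given: they have to be found in the camera images.
- cover_mid (a point): Centre of the loose orange transport cover (about 130 g), an upside-down open box 52 mm (x) by 92 mm (y) by 54 mm high, walls 3 mm; this point is 27 mm above its open underside, which rests on the stage plate. It covers the lens block, whose top is level with this point: lift 45 mm or more before moving sideways. A hook holds it down until its tab is pressed.
- tab_face (a point): Middle of the outer face of the cover's black snap tab, 31 mm out on the cover's +x side, half-way up. The tab is 16 mm wide, 38 mm high and stands 5 mm proud (57 mm over tab and opposite side). Pinch the cover across its x here, one finger on the tab, one on the plain -x side, with 20 to 60 N: that presses the tab flush, unhooks the cover and holds it.
- tab (a joint): Travel of the snap tab into the cover (m): 0 is out, 0.003 frees the hook, 0.005 is flush with the side, 0.006 the stop. It springs back; about 2 N to start, 7 N when flush.
- bracket (a point): Top centre of the fixed steel bracket that catches the tab's hook, 23 mm above the bench, 38 mm from the stage's centre in its +x (32 to 40 mm), 24 mm wide. Grip the cover in its upper half so that the fingertips stay above it. A 20 mm high black fence stands outside the cover's -x side.
- stage: The fixed aluminium stage plate, 130 mm (x) by 200 mm (y) by 12 mm; origin at the centre of its underside, on the bench, z up. Cover and lens block start at its centre with the same yaw. Keeper's hinge post at y = +70 mm; black roller-catch block (34 mm wide, top 50 mm above the bench) at y = -90 mm. Place and yaw vary.
- keeper (a joint): Angle of the keeper bar about its upright hinge (rad): 0 is fully shut, the bar along the stage's -y from the hinge; it grows as the bar swings open towards the stage's +x, up to 1.9. The open bar stays where it is left. Its nose meets a spring roller at about 0.11, must be pushed past it (about 6 N at the knob) and then rests at its stop at 0.
- keeper_hinge (a point): On the keeper's upright hinge axis, at mid-thickness of the bar, 50 mm above the bench. The steel bar, 16 mm wide, lies 46 to 54 mm above the bench and reaches 136 mm from this axis.
- keeper_knob (a point): Centre of the upright red knob on the keeper bar, a round post of 14 mm diameter and 38 mm height (54 to 92 mm above the bench), 105 mm from the hinge axis. Pinch it from above and carry it round the hinge, or push it. Shut, it stands 35 mm from the stage's centre towards the stage's -y.
- lens_mid (a point): Centre of the loose aluminium lens block, 29 mm (x) by 74 mm (y) by 28 mm high, about 150 g, lying in a 9 mm high black nest in the middle of the stage, under the cover; its top is 40 mm above the bench, 6 mm below the bar. Not to be handled.
- nest (a point): Where the centre of the lens block belongs, at the middle of the stage, 26 mm above the bench; axes as the stage's.
- pad_mid (a point): Centre of the top face of the grey fabric pad, 130 by 130 mm, fixed on the bench, its top 6 mm above it; to the left or the right of the stage. A blue parts tray of the same footprint stands on the other side.
- cover: The same orange cover; origin at the centre of its open underside, axes as at cover_mid.
- driver: Bystander: blue-handled screwdriver, 170 mm; origin under its centre; leave alone.
- lens_barrel: Bystander: black lens barrel, 52 mm wide, 48 mm high; origin under its centre; leave alone.
- swab_jar: Bystander: jar with white cap, 60 mm wide, 85 mm high; origin under its centre; leave alone.
- gauge_case: Bystander: wooden gauge-block case, 75 x 130 x 32 mm; origin under its centre; leave alone.
- caliper: Bystander: steel caliper, 200 mm; origin under its centre; leave alone.
- pen_cup: Bystander: grey cup, 72 mm wide, 90 mm high; origin under its centre; leave alone.
There are look-alikes about, which are no part of the job. Several things have the shape of the cover; the one meant has the colours described above. Of the things that look like the part that bears pad_mid, the larger one is meant.

How it is judged:
By the outcome, as a careful person would: the job done as asked, in the order asked, and still so for the second after the job is handed in, with the robot touching nothing.
It also fails if it takes over 54 s, if anything falls off the work surface, if the arm or the gripper's body presses on something with over 40 N, if the wrist force passes 120 N, or if a joint passes its speed limit or range.

### The arm

A 7-joint arm with a two-finger parallel gripper is mounted at the origin on the work surface. World frame = base frame: x ahead of the robot, y to its left, z up, the work surface at z = 0. Lengths are in m, angles in rad, forces in N, time in s.
With the tool pointing down it reaches from about 0.425 to 0.925 m from the base axis. Payload 6.8 kg.
Tool frame: the origin (TCP) lies between the finger pads; the fingertips stand 8 mm ahead of it and the grasp point (between the pads) lies 11 mm behind it; x points along the fingers, y is the direction in which the jaws open and shut, and the axes are right-handed (so a half turn about x gives the same grasp; the last joint's range is limited). The gripper opens to 88 mm and grips with 3 to 60 N. Pads are 20 mm wide; open, the fingers measure 115 mm over their backs; the gripper's body (75 mm by 178 mm) begins 61 mm behind the grasp point.
Start: joints at [1.148, 0.477, 0.022, 1.555, -0.011, 1.109, -0.083], TCP at [0.209, -0.642, 0.231] pointing down, gripper open.
Joint ranges: [-2.96, 2.96], [-0.34, 2.1], [-1.41, 1.46], [0.24, 2.44], [-1.37, 4.51], [0.17, 1.92], [-2.96, 2.96]. Speed limits (rad/s): [2.39, 2.39, 3.14, 3.14, 3.14, 3.14, 3.14].

### API

Orientations are given as [roll, pitch, yaw] about the fixed x, y, z axes, in that order (R = Rz(yaw) Ry(pitch) Rx(roll)).
In Python, from station import manip gives the robot as it stands.
- The arm moves only by the tool move_arm, never from a script. Its argument "targets" is a list of rows, each an object of numbers: "ax", "ay", "az": the turn, a rotation vector about the tool's x, y, z in degrees; "dx", "dy", "dz": the shift along the tool's x, y, z in m; "hand": the closure, from 0 (fully open) to 1 (shut). In form: [{"ax": .., "ay": .., "az": .., "dx": .., "dy": .., "dz": .., "hand": ..}, ...]. A call has 1 to 8 rows; each row shifts and turns the pose as measured when the row begins, along the tool's axes as they then stand; what a row does not reach is not made up. A row lasts 1/8 s, in which the tool goes at most 62.5 mm and 10.7 degrees, less where a joint would pass 70% of its speed; a pose out of reach is approached as far as the arm can. A call is refused whole if a number of a shift passes 0.0625 or a number of a turn 10.7, either way. A call with a gripper value outside its range is refused whole. The fingers move at their own pace and stop on an object; the grip force is fixed at half the most. Time passes only in rows, so rows that do not move let the fingers close. It gives the time, the measured TCP pose, the force and the opening at its end, in the units of the state.
- manip.get_obs(): the state, without advancing time (a new reading comes with each control period).
- manip.snapshot(name): name is "scene" or "top" or "wrist"; returns (picture, depth): 400x640x3 uint8, red, green, blue; 400x640 float32, m along the optical axis (not along the pixel's ray), 0 where there is no reading.
- manip.camera_info(name): a dict with "vfov" (degrees; the focal length in pixels is half the picture's height over the tangent of half this angle, whatever the lens; pixels are square), "cx", "cy" (the principal point, pixels), "k1" (the pictures are not rectified: a ray, as slopes to the right and down, at radius r is drawn at 1 + k1 r^2 times it, then the intrinsics apply), "position" and "orientation" of the camera in the world. Camera axes: x right, y up, looking along -z (the intrinsics and any distortion apply to the point x, -y, -z); pixel columns grow to the right and rows downward; lengths in m; the calibration is good to about 2 mm. A picture is of the moment at which its call begins: read the wrist's pose just before it. camera_info takes no time and is no camera call; for the wrist camera it gives the pose at the moment of the call.
- manip.finish_job(): hands the job in, once; it reports no verdict.
The state is a dict: "clock": time; "joints": joint angles; "joint_velocities": joint speeds; "tau": joint torques, N m; "tcp_pos": TCP position; "tcp_rot": TCP orientation; "ft_force": force on the tool from outside, world axes, zero at the start; "torque": the same for the moment, N m; "width": finger opening in m.
Only numpy, scipy, OpenCV 4.12 (cv2) and the standard library are available. Lean on these libraries where they do the work, as an engineer would, in place of code of your own. Each camera call takes 0.05 s, during which the arm holds its last target. There are 200 camera calls.

## Working session

There is one attempt and no reset: what is moved stays moved. The work goes in short steps, Python scripts to look and compute and a tool call to move; the robot and the scene stay as the last step left them, time stands still between calls to the robot, and variables do not carry over. Pictures are saved under pics/ and viewed, about 8 in all and at most 12, crops included, and the job is handed in when it is done.

Besides the shell and the picture viewer there is one more tool, called after "Call:" by a JSON object that holds its "name" and its "arguments", one argument or row to a line. move_arm: Moves the arm, as the interface text tells. Its arguments: {"type":"object","properties":{"targets":{"type":"array"}},"required":["targets"]}

```bash
ls; mkdir -p pics
cat > h.py <<'E'
import numpy as np, cv2
from scipy.spatial.transform import Rotation as R
from station import manip
def snap(n,f=None):
    ci=manip.camera_info(n); p,d=manip.snapshot(n)
    if f: cv2.imwrite('pics/'+f,p[:,:,::-1])
    return p,d,ci
def rot(o):
    o=np.array(o,float)
    return o if o.shape==(3,3) else (R.from_euler('xyz',o).as_matrix() if o.size==3 else R.from_quat(o).as_matrix())
def rays(ci,uv):
    uv=np.atleast_2d(np.array(uv,float)); f=200/np.tan(np.radians(ci['vfov'])/2)
    K=np.array([[f,0,ci['cx']],[0,f,ci['cy']],[0,0,1]])
    s=cv2.undistortPoints(uv[:,None],K,np.array([ci['k1'],0,0,0.]))[:,0]
    return np.c_[s[:,0],-s[:,1],-np.ones(len(s))]@rot(ci['orientation']).T
def plane(ci,uv,z):
    r=rays(ci,uv); c=np.array(ci['position']); return c+r*((z-c[2])/r[:,2])[:,None]
def depthpts(ci,d,uv):
    uv=np.atleast_2d(uv).astype(int); return np.array(ci['position'])+rays(ci,uv)*d[uv[:,1],uv[:,0]][:,None]
E
python3 - <<'E'
from h import *
print(manip.get_obs())
for n in('scene','top'):
    p,d,ci=snap(n,n+'0.png'); print(ci)
E
```

```text
pics
{'clock': 0.0, 'joints': array([ 1.14792017,  0.47777783,  0.02234547,  1.55639697, -0.01145902,
        1.10927752, -0.08309564]), 'joint_velocities': array([-0.00051049, -0.00068645,  0.00015798, -0.00096432,  0.0022891 ,
       -0.00054644,  0.0008522 ]), 'tau': array([ 4.52566070e-06, -5.82855320e+01,  1.53463125e+00, -2.72603720e+01,
       -5.43127768e-02,  1.69105909e-02,  1.25464253e-04]), 'tcp_pos': array([ 0.20878484, -0.6413149 ,  0.22971977]), 'tcp_rot': array([-1.47460263,  1.56906483,  1.98180589]), 'ft_force': array([ 0.23907246, -0.43483725, -1.06478787]), 'torque': array([ 0.00463236, -0.00186597,  0.01395954]), 'width': 0.08775445384754517}
{'vfov': 46.055877120055925, 'cx': 325.17196331561786, 'cy': 206.43354827362816, 'k1': 0.030021115638851865, 'position': array([1.22367486, 0.53218182, 0.89655037]), 'orientation': array([ 0.83244268, -0.00961992,  2.21576611])}
{'vfov': 44.4308187083841, 'cx': 320.9965486746995, 'cy': 204.13900182561213, 'k1': 0.00885231931640607, 'position': array([ 0.28771965, -0.01812995,  1.52289866]), 'orientation': array([ 0.13344275,  0.01964063, -1.558625  ])}
```

View pics/top0.png

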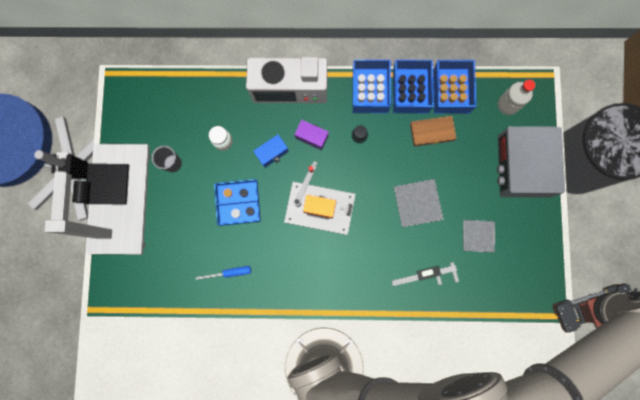

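View pics/scene0.png

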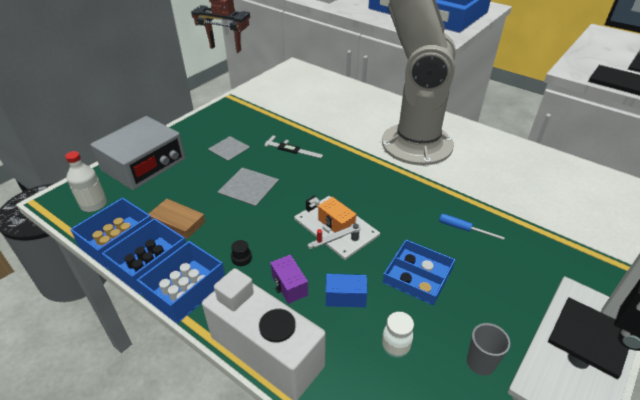

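The top view shows three cover-shaped boxes: orange at (320,206) on the stage, purple at (311,134) and blue at (270,150). There are two grey pads, the large one at (418,202) and the small one at (479,236). I choose the orange box and the large pad. In the scene view the orange box is at (337,213) and has a black tab.

Run:
```python
from h import *
p=cv2.imread('pics/top0.png')[:,:,::-1]; ci=manip.camera_info('top')
_,d,_=snap('top')
hsv=cv2.cvtColor(np.ascontiguousarray(p),cv2.COLOR_RGB2HSV)
def big(m,roi):
    x0,y0,x1,y1=roi; mm=np.zeros_like(m); mm[y0:y1,x0:x1]=m[y0:y1,x0:x1]
    n,l,s,c=cv2.connectedComponentsWithStats(mm); k=1+s[1:,4].argmax()
    return (l==k)
def rect(m,z,name):
    v,u=np.nonzero(m); P=plane(ci,np.c_[u,v],z)
    r=cv2.minAreaRect((P[:,:2]*1000).astype(np.float32)); Z=depthpts(ci,d,np.c_[u,v])[:,2]
    print(name,len(u),r,'centroid',P.mean(0).round(4),'zmed',np.median(Z).round(4))
h,s,v=hsv[...,0],hsv[...,1],hsv[...,2]
rect(big(((h>8)&(h<28)&(s>150)&(v>120)).astype(np.uint8),(295,185,345,230)),.066,'cover')
g=((s<60)&(v>60)).astype(np.uint8)
rect(big(g,(380,165,455,235)),.006,'pad'); rect(big(g,(455,210,505,260)),.006,'smallpad')
rect(big(((s<60)&(v>130)).astype(np.uint8),(275,170,365,245)),.012,'stage')
red=((h<8)|(h>172))&(s>120)&(v>90)
rect(big(red.astype(np.uint8),(295,150,330,185)),.092,'knob')
s_=cv2.imread('pics/scene0.png')
a=cv2.resize(p[140:250,270:390,::-1],None,fx=4,fy=4,interpolation=2)
b=cv2.resize(s_[180:270,280:390],None,fx=5,fy=5,interpolation=2)
o=np.zeros((900,560,3),np.uint8); o[:440,:480]=a; o[440:890,:550]=b; o=cv2.resize(o,None,fx=.66,fy=.66); cv2.imwrite('pics/crop.png',o)
```

```text
cover 431 ((477.24591064453125, 18.34213638305664), (82.65381622314453, 50.98980712890625), 79.20317840576172) centroid [0.4768 0.0182 0.066 ] zmed 0.065
pad 1774 ((498.8244934082031, -287.79058837890625), (131.59033203125, 131.7957000732422), 11.133728981018066) centroid [ 0.4984 -0.2878  0.006 ] zmed 0.0048
smallpad 994 ((398.1266784667969, -471.87060546875), (94.9144058227539, 96.08283233642578), 88.48330688476562) centroid [ 0.3981 -0.4717  0.006 ] zmed 0.004
stage 2249 ((501.82177734375, 14.148086547851562), (203.92880249023438, 180.91680908203125), 79.28043365478516) centroid [0.4813 0.0202 0.012 ] zmed 0.0115
knob 15 ((587.8087158203125, 44.91481018066406), (12.18222427368164, 8.945852279663086), 0.836172878742218) centroid [0.5868 0.045  0.092 ] zmed 0.0906
```

View pics/crop.png

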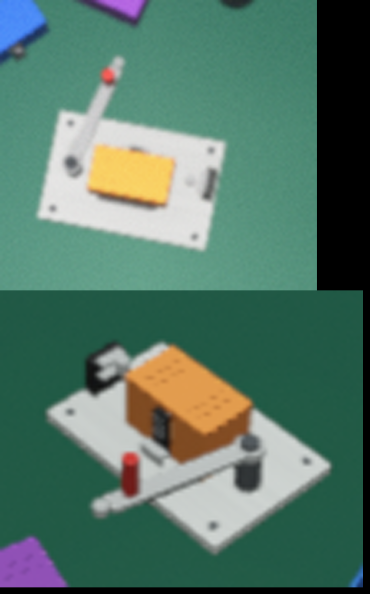

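The crop confirms the choice: an orange cover with a black tab facing +x, and the red knob bar open to +x. The stage yaw is about -10.8°. The knob measures 105.7 mm from the hinge, against 105 mm given, so the positions agree.

```bash
cat >> h.py <<'E'
def pose():
    o=manip.get_obs(); return np.array(o['tcp_pos']),rot(o['tcp_rot']),o
def go(target,jaw_deg,n=None,maxd=.06):
    """print rows: target TCP world, tool x down, tool y at world angle jaw_deg (mod 180)"""
    p,M,o=pose(); a=np.radians(jaw_deg); y=np.array([np.cos(a),np.sin(a),0]); 
    if y@M[:,1]<0: y=-y
    x=np.array([0,0,-1.]); T=np.c_[x,y,np.cross(x,y)]
    D=np.array(target)-p; rv=R.from_matrix(M.T@T).as_rotvec(degrees=True)
    k=n or int(max(np.ceil(np.linalg.norm(D)/maxd),np.ceil(abs(rv).max()/10.5),1))
    print('D',D.round(4),'rotvec',rv.round(2),'n',k)
    W=M.copy()
    for i in range(k):
        print((W.T@D/k).round(4), (rv/k).round(2)); W=W@R.from_rotvec(rv/k,degrees=True).as_matrix()
def st():
    p,M,o=pose(); print(round(o['clock'],2),'p',p.round(4),'jaw',np.degrees(np.arctan2(M[1,1],M[0,1])).round(2),'x',M[:,0].round(3),'F',np.round(o['ft_force'],1),'w',round(o['width'],4),'q',np.round(o['joints'],2))
E
python3 - <<'E'
from h import *
st(); go([.46,-.3,.23],-10.8); print(); p,M,o=pose(); ci=manip.camera_info('wrist'); print('cam offset tool',M.T@(ci['position']-p),M.T@rot(ci['orientation'])@[0,0,-1])
E
```

```text
0.15 p [ 0.2089 -0.6414  0.2299] jaw -71.96 x [-0.001  0.001 -1.   ] F [0.4 0.6 0.7] w 0.0879 q [ 1.15  0.48  0.02  1.56 -0.01  1.11 -0.08]
D [2.511e-01 3.414e-01 1.000e-04] rotvec [-6.116e+01 -4.000e-02  7.000e-02] n 8
[ 0.     -0.0309 -0.0431] [-7.65 -0.    0.01]
[ 0.     -0.0249 -0.0468] [-7.65 -0.    0.01]
[ 0.     -0.0184 -0.0497] [-7.65 -0.    0.01]
[ 0.     -0.0116 -0.0517] [-7.65 -0.    0.01]
[ 0.     -0.0047 -0.0528] [-7.65 -0.    0.01]
[-0.      0.0024 -0.0529] [-7.65 -0.    0.01]
[-0.      0.0094 -0.0521] [-7.65 -0.    0.01]
[-0.      0.0163 -0.0504] [-7.65 -0.    0.01]

cam offset tool [-0.15351806 -0.00066459 -0.08322604] [9.54101870e-01 2.63439024e-05 2.99482256e-01]
```

Call:
{"name": "move_arm", "arguments": {
  "targets": [
    {"ax": -7.65, "dy": -0.031, "dz": -0.043},
    {"ax": -7.65, "dy": -0.025, "dz": -0.047},
    {"ax": -7.65, "dy": -0.018, "dz": -0.05},
    {"ax": -7.65, "dy": -0.012, "dz": -0.052},
    {"ax": -7.65, "dy": -0.005, "dz": -0.053},
    {"ax": -7.65, "dy": 0.002, "dz": -0.053},
    {"ax": -7.65, "dy": 0.009, "dz": -0.052},
    {"ax": -7.65, "dy": 0.016, "dz": -0.05}
  ]
}}

```text
invalid input
```

Run:
```python
from h import *
st(); go([.477,.018,.2],-10.8)
```

```text
0.15 p [ 0.2089 -0.6414  0.2299] jaw -71.96 x [-0.001  0.001 -1.   ] F [0.4 0.6 0.7] w 0.0879 q [ 1.15  0.48  0.02  1.56 -0.01  1.11 -0.08]
D [ 0.2681  0.6594 -0.0299] rotvec [-6.116e+01 -4.000e-02  7.000e-02] n 12
[ 0.0026 -0.0453 -0.0383] [-5.1  -0.    0.01]
[ 0.0025 -0.0418 -0.0421] [-5.1  -0.    0.01]
[ 0.0025 -0.0378 -0.0457] [-5.1  -0.    0.01]
[ 0.0025 -0.0336 -0.0489] [-5.1  -0.    0.01]
[ 0.0025 -0.0292 -0.0517] [-5.1  -0.    0.01]
[ 0.0025 -0.0245 -0.054 ] [-5.1  -0.    0.01]
[ 0.0025 -0.0196 -0.056 ] [-5.1  -0.    0.01]
[ 0.0025 -0.0145 -0.0575] [-5.1  -0.    0.01]
[ 0.0025 -0.0093 -0.0586] [-5.1  -0.    0.01]
[ 0.0025 -0.0041 -0.0592] [-5.1  -0.    0.01]
[ 0.0025  0.0012 -0.0593] [-5.1  -0.    0.01]
[ 0.0025  0.0064 -0.059 ] [-5.1  -0.    0.01]
```

Call:
{"name": "move_arm", "arguments": {
  "targets": [
    {"ax": -7.65, "ay": 0, "az": 0, "dx": 0, "dy": -0.031, "dz": -0.043, "hand": 0},
    {"ax": -7.65, "ay": 0, "az": 0, "dx": 0, "dy": -0.025, "dz": -0.047, "hand": 0},
    {"ax": -7.65, "ay": 0, "az": 0, "dx": 0, "dy": -0.018, "dz": -0.05, "hand": 0},
    {"ax": -7.65, "ay": 0, "az": 0, "dx": 0, "dy": -0.012, "dz": -0.052, "hand": 0},
    {"ax": -7.65, "ay": 0, "az": 0, "dx": 0, "dy": -0.005, "dz": -0.053, "hand": 0},
    {"ax": -7.65, "ay": 0, "az": 0, "dx": 0, "dy": 0.002, "dz": -0.053, "hand": 0},
    {"ax": -7.65, "ay": 0, "az": 0, "dx": 0, "dy": 0.009, "dz": -0.052, "hand": 0},
    {"ax": -7.65, "ay": 0, "az": 0, "dx": 0, "dy": 0.016, "dz": -0.05, "hand": 0}
  ]
}}

```text
clock: 1.15
tcp_pos: [0.4577, -0.2889, 0.2275]
tcp_rot: [-1.57, 1.567, 2.979]
ft_force: [0.1, -0.5, 0.1]
width: 0.0877
```

Run:
```python
from h import *
st(); go([.477,-.04,.22],-10.8)
```

```text
1.15 p [ 0.4577 -0.2889  0.2275] jaw -9.33 x [-0.004  0.001 -1.   ] F [ 0.1 -0.5  0.1] w 0.0877 q [ 0.75  0.29 -0.36  1.86  0.12  1.02  0.17]
D [ 0.0193  0.2489 -0.0075] rotvec [1.47 0.   0.24] n 5
[ 0.0015 -0.0042 -0.0498] [0.29 0.   0.05]
[ 0.0015 -0.0045 -0.0497] [0.29 0.   0.05]
[ 0.0015 -0.0048 -0.0497] [0.29 0.   0.05]
[ 0.0015 -0.005  -0.0497] [0.29 0.   0.05]
[ 0.0015 -0.0053 -0.0497] [0.29 0.   0.05]
```

Call:
{"name": "move_arm", "arguments": {
  "targets": [
    {"ax": 0.3, "ay": 0, "az": 0, "dx": 0.001, "dy": -0.004, "dz": -0.055, "hand": 0},
    {"ax": 0.3, "ay": 0, "az": 0, "dx": 0.001, "dy": -0.004, "dz": -0.055, "hand": 0},
    {"ax": 0.3, "ay": 0, "az": 0, "dx": 0.001, "dy": -0.004, "dz": -0.055, "hand": 0},
    {"ax": 0.3, "ay": 0, "az": 0, "dx": 0.001, "dy": -0.004, "dz": -0.055, "hand": 0},
    {"ax": 0.3, "ay": 0, "az": 0, "dx": 0.001, "dy": -0.004, "dz": -0.055, "hand": 0},
    {"ax": 0, "ay": 0, "az": 0, "dx": 0.001, "dy": -0.004, "dz": -0.055, "hand": 0},
    {"ax": 0, "ay": 0, "az": 0, "dx": 0, "dy": 0, "dz": 0, "hand": 0}
  ]
}}

```text
clock: 2.02
tcp_pos: [0.4924, 0.0552, 0.2216]
tcp_rot: [-2.306, 1.568, 2.225]
ft_force: [-0.4, 0.7, -0.4]
width: 0.0878
```

Run:
```python
from h import *
st(); p,d,ci=snap('wrist','w1.png')
hsv=cv2.cvtColor(p,cv2.COLOR_RGB2HSV);h,s,v=cv2.split(hsv)
def comp(m,z,name):
    n,l,q,c=cv2.connectedComponentsWithStats(m.astype(np.uint8)); k=1+q[1:,4].argmax(); vv,u=np.nonzero(l==k)
    Z=depthpts(ci,d,np.c_[u,vv])[:,2]; sel=abs(Z-z)<.006
    if sel.sum()<5: print(name,'few',len(u),np.median(Z)); return
    P=plane(ci,np.c_[u,vv][sel],z)
    print(name,len(u),sel.sum(),np.median(Z[sel]).round(4),cv2.minAreaRect((P[:,:2]*1000).astype(np.float32)),u.min(),u.max(),vv.min(),vv.max())
comp((h>8)&(h<25)&(s>140)&(v>100),.066,'cover')
comp(((h<6)|(h>172))&(s>140)&(v>90),.092,'knob')
```

```text
2.02 p [0.4924 0.0552 0.2216] jaw -10.37 x [-0.002  0.002 -1.   ] F [-0.4  0.7 -0.4] w 0.0878 q [ 0.26  0.24 -0.57  1.95  0.15  0.99 -0.56]
cover 4709 4264 0.0655 ((481.1446228027344, 20.460723876953125), (92.4495620727539, 51.327945709228516), 79.4610366821289) 296 348 169 263
knob 315 187 0.0911 ((588.5147094726562, 46.877967834472656), (12.538392066955566, 14.41696548461914), 37.915679931640625) 418 440 172 193
```

View pics/w1.png

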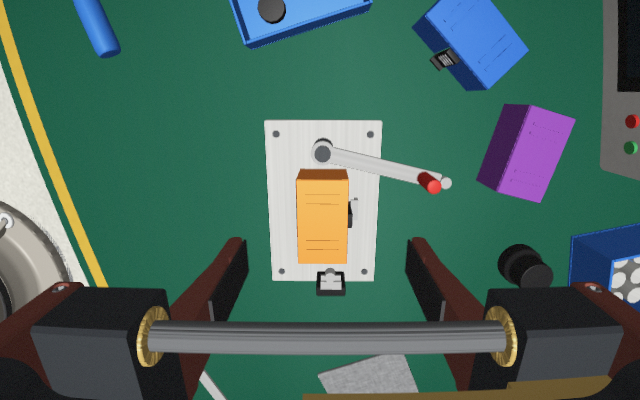

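Wrist view: cover top at columns 296–348, rows 169–263, with its tab at (352,212). The knob is at (429,182) and the catch at (331,283). The cover measures 92.4 × 51.3 mm at height 65.5 mm, which fits. Centre is (0.481, 0.0205) and yaw -10.5°.

Run:
```python
from h import *
go([.482,.0203,.12],-10.54,n=4)
```

```text
D [-0.0103 -0.0322 -0.1013] rotvec [-0.03 -0.03  0.15] n 4
[ 0.0253 -0.001   0.0084] [-0.01 -0.01  0.04]
[ 0.0253 -0.001   0.0084] [-0.01 -0.01  0.04]
[ 0.0253 -0.001   0.0084] [-0.01 -0.01  0.04]
[ 0.0253 -0.001   0.0084] [-0.01 -0.01  0.04]
```

Call:
{"name": "move_arm", "arguments": {
  "targets": [
    {"ax": 0, "ay": 0, "az": 0, "dx": 0.025, "dy": -0.001, "dz": 0.0084, "hand": 0},
    {"ax": 0, "ay": 0, "az": 0, "dx": 0.025, "dy": -0.001, "dz": 0.0084, "hand": 0},
    {"ax": 0, "ay": 0, "az": 0, "dx": 0.025, "dy": -0.001, "dz": 0.0084, "hand": 0},
    {"ax": 0, "ay": 0, "az": 0, "dx": 0.025, "dy": -0.001, "dz": 0.0084, "hand": 0},
    {"ax": 0, "ay": 0, "az": 0, "dx": 0, "dy": 0, "dz": 0, "hand": 0}
  ]
}}

```text
clock: 2.7
tcp_pos: [0.4812, 0.0102, 0.1183]
tcp_rot: [-0.611, 1.566, -2.377]
ft_force: [-0.6, -0.3, -0.2]
width: 0.0878
```

Run:
```python
from h import *
st(); go([.482,.0203,.043],-10.54,n=4)
```

```text
2.7 p [0.4812 0.0102 0.1183] jaw -11.21 x [-0.004 -0.003 -1.   ] F [-0.6 -0.3 -0.2] w 0.0878 q [ 0.28  0.36 -0.51  2.08  0.26  0.76 -0.59]
D [ 0.0008  0.0101 -0.0753] rotvec [-0.67  0.23  0.16] n 4
[ 0.0188 -0.0002 -0.0026] [-0.17  0.06  0.04]
[ 0.0188 -0.0002 -0.0026] [-0.17  0.06  0.04]
[ 0.0188 -0.0002 -0.0026] [-0.17  0.06  0.04]
[ 0.0188 -0.0002 -0.0025] [-0.17  0.06  0.04]
```

Call:
{"name": "move_arm", "arguments": {
  "targets": [
    {"ax": -0.4, "ay": 0.1, "az": 0.1, "dx": 0.0, "dy": 0, "dz": -0.008, "hand": 0},
    {"ax": 0, "ay": 0, "az": 0, "dx": 0.02, "dy": 0, "dz": 0, "hand": 0},
    {"ax": 0, "ay": 0, "az": 0, "dx": 0.02, "dy": 0, "dz": 0, "hand": 0},
    {"ax": 0, "ay": 0, "az": 0, "dx": 0, "dy": 0, "dz": 0, "hand": 0}
  ]
}}

```text
clock: 3.2
tcp_pos: [0.4869, 0.0193, 0.0819]
tcp_rot: [1.57, 1.564, -0.19]
ft_force: [-0.5, -0.5, -1.1]
width: 0.0878
```

Run:
```python
from h import *
st(); go([.482,.0203,.043],-10.54,n=2)
```

```text
3.2 p [0.4869 0.0193 0.0819] jaw -10.84 x [ 0.007 -0.001 -1.   ] F [-0.5 -0.5 -1.1] w 0.0878 q [ 0.23  0.42 -0.48  2.1   0.31  0.68 -0.65]
D [-0.0049  0.001  -0.0389] rotvec [-0.3  0.  -0.4] n 2
[ 0.0194 -0.0027 -0.    ] [-0.15  0.   -0.2 ]
[ 0.0194 -0.0026 -0.    ] [-0.15  0.   -0.2 ]
```

Call:
{"name": "move_arm", "arguments": {
  "targets": [
    {"ax": -0.1, "ay": 0, "az": -0.3, "dx": 0.012, "dy": -0.004, "dz": 0, "hand": 0},
    {"ax": 0, "ay": 0, "az": 0, "dx": 0.012, "dy": -0.001, "dz": 0, "hand": 0},
    {"ax": 0, "ay": 0, "az": 0, "dx": 0.01, "dy": 0, "dz": 0, "hand": 0},
    {"ax": 0, "ay": 0, "az": 0, "dx": 0, "dy": 0, "dz": 0, "hand": 0}
  ]
}}

```text
clock: 3.7
tcp_pos: [0.4836, 0.021, 0.0479]
tcp_rot: [1.752, 1.566, -0.006]
ft_force: [-0.3, -0.1, 0.8]
width: 0.088
```

Run:
```python
from h import *
st(); go([.482,.0203,.043],-10.54,n=1)
```

```text
3.7 p [0.4836 0.021  0.0479] jaw -10.72 x [ 0.005 -0.    -1.   ] F [-0.3 -0.1  0.8] w 0.088 q [ 0.2   0.48 -0.45  2.12  0.36  0.61 -0.69]
D [-0.0016 -0.0007 -0.0049] rotvec [-0.18 -0.05 -0.28] n 1
[ 0.0049 -0.0015  0.001 ] [-0.18 -0.05 -0.28]
```

Now a small correction, then close.

Call:
{"name": "move_arm", "arguments": {
  "targets": [
    {"ax": -0.2, "ay": 0, "az": -0.3, "dx": 0.005, "dy": -0.0015, "dz": 0.001, "hand": 0},
    {"ax": 0, "ay": 0, "az": 0, "dx": 0, "dy": 0, "dz": 0, "hand": 0.3},
    {"ax": 0, "ay": 0, "az": 0, "dx": 0, "dy": 0, "dz": 0, "hand": 0.5},
    {"ax": 0, "ay": 0, "az": 0, "dx": 0, "dy": 0, "dz": 0, "hand": 1},
    {"ax": 0, "ay": 0, "az": 0, "dx": 0, "dy": 0, "dz": 0, "hand": 1},
    {"ax": 0, "ay": 0, "az": 0, "dx": 0, "dy": 0, "dz": 0, "hand": 1},
    {"ax": 0, "ay": 0, "az": 0, "dx": 0, "dy": 0, "dz": 0, "hand": 1}
  ]
}}

```text
clock: 4.58
tcp_pos: [0.4824, 0.0202, 0.0431]
tcp_rot: [2.748, 1.57, 0.993]
ft_force: [-0.1, 1.0, -0.7]
width: 0.0515
```

Run:
```python
from h import *
st()
```

```text
4.58 p [0.4824 0.0202 0.0431] jaw -10.52 x [ 0.001  0.001 -1.   ] F [-0.1  1.  -0.7] w 0.0515 q [ 0.2   0.49 -0.45  2.13  0.37  0.6  -0.69]
```

Width is 51.5 mm, so the tab is flush. Lifting straight up in small steps.

Call:
{"name": "move_arm", "arguments": {
  "targets": [
    {"ax": 0, "ay": 0, "az": 0, "dx": -0.008, "dy": 0, "dz": 0, "hand": 1},
    {"ax": 0, "ay": 0, "az": 0, "dx": -0.01, "dy": 0, "dz": 0, "hand": 1},
    {"ax": 0, "ay": 0, "az": 0, "dx": -0.01, "dy": 0, "dz": 0, "hand": 1},
    {"ax": 0, "ay": 0, "az": 0, "dx": 0, "dy": 0, "dz": 0, "hand": 1}
  ]
}}

```text
clock: 5.08
tcp_pos: [0.4824, 0.0202, 0.0735]
tcp_rot: [2.53, 1.569, 0.776]
ft_force: [0.2, -0.0, -1.0]
width: 0.0515
```

Run:
```python
from h import *
st(); go([.482,.0203,.135],-10.54,n=4)
```

```text
5.08 p [0.4824 0.0202 0.0735] jaw -10.51 x [ 0.001  0.001 -1.   ] F [ 0.2 -0.  -1. ] w 0.0515 q [ 0.23  0.43 -0.48  2.11  0.32  0.67 -0.65]
D [-0.0004  0.0001  0.0615] rotvec [ 0.03 -0.06 -0.05] n 4
[-0.0154 -0.0001 -0.    ] [ 0.01 -0.02 -0.01]
[-0.0154 -0.0001 -0.    ] [ 0.01 -0.02 -0.01]
[-0.0154 -0.0001 -0.    ] [ 0.01 -0.02 -0.01]
[-0.0154 -0.0001 -0.    ] [ 0.01 -0.02 -0.01]
```

Call:
{"name": "move_arm", "arguments": {
  "targets": [
    {"ax": 0, "ay": 0, "az": 0, "dx": -0.015, "dy": 0, "dz": 0, "hand": 1},
    {"ax": 0, "ay": 0, "az": 0, "dx": -0.018, "dy": 0, "dz": 0, "hand": 1},
    {"ax": 0, "ay": 0, "az": 0, "dx": -0.018, "dy": 0, "dz": 0, "hand": 1},
    {"ax": 0, "ay": 0, "az": 0, "dx": -0.015, "dy": 0, "dz": 0, "hand": 1},
    {"ax": 0, "ay": 0, "az": 0, "dx": 0, "dy": 0, "dz": 0, "hand": 1}
  ]
}}

```text
clock: 5.7
tcp_pos: [0.4822, 0.0202, 0.1441]
tcp_rot: [2.363, 1.569, 0.61]
ft_force: [0.2, 0.3, -1.2]
width: 0.0519
```

Run:
```python
from h import *
st(); p,d,ci=snap('scene','s2.png'); cv2.imwrite('pics/s2c.png',cv2.resize(p[130:290,260:420,::-1],None,fx=3.5,fy=3.5))
go([.5,-.286,.14],-10.54,n=10)
```

```text
5.7 p [0.4822 0.0202 0.1441] jaw -10.49 x [ 0.001  0.001 -1.   ] F [ 0.2  0.3 -1.2] w 0.0519 q [ 0.29  0.32 -0.54  2.06  0.22  0.81 -0.57]
D [ 0.0182 -0.3061 -0.0034] rotvec [ 0.05 -0.05 -0.  ] n 10
[0.0003 0.0074 0.0298] [ 0. -0. -0.]
[0.0003 0.0074 0.0298] [ 0. -0. -0.]
[0.0003 0.0074 0.0298] [ 0. -0. -0.]
[0.0003 0.0074 0.0298] [ 0. -0. -0.]
[0.0003 0.0074 0.0298] [ 0. -0. -0.]
[0.0003 0.0074 0.0298] [ 0. -0. -0.]
[0.0003 0.0074 0.0298] [ 0. -0. -0.]
[0.0003 0.0074 0.0298] [ 0. -0. -0.]
[0.0003 0.0074 0.0298] [ 0. -0. -0.]
[0.0003 0.0074 0.0298] [ 0. -0. -0.]
```

View pics/s2c.png

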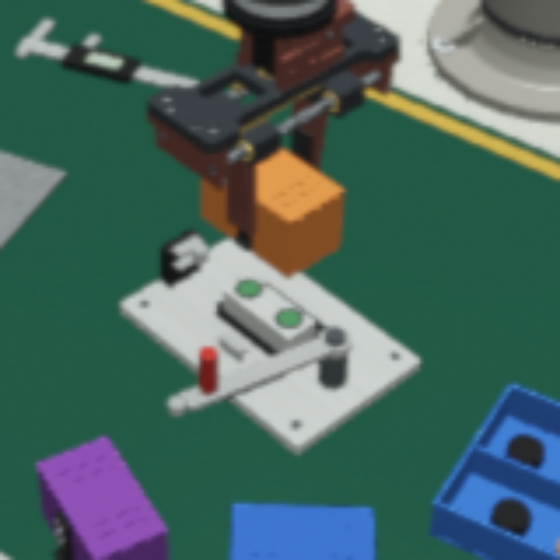

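The cover is held level and lifted off. The lens block sits in its nest at crop (265,315). I'm carrying the cover to the pad now.

Call:
{"name": "move_arm", "arguments": {
  "targets": [
    {"ax": 0, "ay": 0, "az": 0, "dx": 0, "dy": 0.004, "dz": 0.015, "hand": 1},
    {"ax": 0, "ay": 0, "az": 0, "dx": 0, "dy": 0.008, "dz": 0.032, "hand": 1},
    {"ax": 0, "ay": 0, "az": 0, "dx": 0, "dy": 0.008, "dz": 0.032, "hand": 1},
    {"ax": 0, "ay": 0, "az": 0, "dx": 0, "dy": 0.008, "dz": 0.032, "hand": 1},
    {"ax": 0, "ay": 0, "az": 0, "dx": 0, "dy": 0.008, "dz": 0.032, "hand": 1},
    {"ax": 0, "ay": 0, "az": 0, "dx": 0, "dy": 0.008, "dz": 0.032, "hand": 1},
    {"ax": 0, "ay": 0, "az": 0, "dx": 0, "dy": 0.008, "dz": 0.032, "hand": 1},
    {"ax": 0, "ay": 0, "az": 0, "dx": 0, "dy": 0.006, "dz": 0.025, "hand": 1}
  ]
}}

```text
clock: 6.75
tcp_pos: [0.4914, -0.232, 0.1368]
tcp_rot: [-1.555, 1.559, 2.974]
ft_force: [0.5, 0.0, -1.8]
width: 0.0517
```

Run:
```python
from h import *
st(); go([.5,-.286,.12],-10.54,n=4)
p,d,ci=snap('wrist'); 
hsv=cv2.cvtColor(p,cv2.COLOR_RGB2HSV); vv,u=np.nonzero(d>0); P=depthpts(ci,d,np.c_[u,vv])
s=hsv[vv,u,1];v=hsv[vv,u,2]
m=(s<60)&(v>60)&(abs(P[:,2]-.006)<.01)&(P[:,1]<-.15)&(P[:,1]>-.4)&(P[:,0]>.38)
Q=P[m]; print(m.sum(),Q[:,:2].min(0),Q[:,:2].max(0)); print(cv2.minAreaRect((Q[:,:2]*1000).astype(np.float32)))
```

```text
6.75 p [ 0.4914 -0.232   0.1368] jaw -10.48 x [-0.011  0.002 -1.   ] F [ 0.5  0.  -1.8] w 0.0517 q [ 0.67  0.41 -0.42  1.93  0.22  0.86 -0.06]
D [ 0.0086 -0.054  -0.0168] rotvec [0.06 0.01 0.66] n 4
[0.0041 0.0046 0.0129] [0.01 0.   0.17]
[0.0042 0.0046 0.0129] [0.01 0.   0.17]
[0.0042 0.0046 0.0129] [0.01 0.   0.17]
[0.0042 0.0046 0.0129] [0.01 0.   0.17]
2590 [ 0.38969786 -0.39890736] [ 0.79138278 -0.21217146]
((604.533203125, -289.9033203125), (124.51748657226562, 411.847900390625), 76.17584991455078)
```

Call:
{"name": "move_arm", "arguments": {
  "targets": [
    {"ax": 0, "ay": 0, "az": 0.4, "dx": 0, "dy": 0.004, "dz": 0.018, "hand": 1},
    {"ax": 0, "ay": 0, "az": 0.2, "dx": 0, "dy": 0.004, "dz": 0.016, "hand": 1},
    {"ax": 0, "ay": 0, "az": 0, "dx": 0.01, "dy": 0.003, "dz": 0.008, "hand": 1},
    {"ax": 0, "ay": 0, "az": 0, "dx": 0.01, "dy": 0, "dz": 0, "hand": 1},
    {"ax": 0, "ay": 0, "az": 0, "dx": 0, "dy": 0, "dz": 0, "hand": 1}
  ]
}}

```text
clock: 7.42
tcp_pos: [0.492, -0.2826, 0.113]
tcp_rot: [-1.32, 1.567, -3.078]
ft_force: [-0.6, 0.7, -1.4]
width: 0.0514
```

Run:
```python
from h import *
st(); go([.5,-.287,.06],-10.54,n=4)
```

```text
7.42 p [ 0.492  -0.2826  0.113 ] jaw -10.76 x [-0.004 -0.    -1.   ] F [-0.6  0.7 -1.4] w 0.0514 q [ 0.72  0.47 -0.4   1.9   0.25  0.82  0.01]
D [ 0.008  -0.0044 -0.053 ] rotvec [-0.22  0.06  0.24] n 4
[0.0132 0.0022 0.0007] [-0.05  0.02  0.06]
[0.0132 0.0022 0.0007] [-0.05  0.02  0.06]
[0.0132 0.0022 0.0007] [-0.05  0.02  0.06]
[0.0132 0.0022 0.0007] [-0.05  0.02  0.06]
```

Call:
{"name": "move_arm", "arguments": {
  "targets": [
    {"ax": 0, "ay": 0, "az": 0.2, "dx": 0.01, "dy": 0.006, "dz": 0.002, "hand": 1},
    {"ax": 0, "ay": 0, "az": 0, "dx": 0.016, "dy": 0.003, "dz": 0, "hand": 1},
    {"ax": 0, "ay": 0, "az": 0, "dx": 0.016, "dy": 0.001, "dz": 0, "hand": 1},
    {"ax": 0, "ay": 0, "az": 0, "dx": 0.012, "dy": 0, "dz": 0, "hand": 1},
    {"ax": 0, "ay": 0, "az": 0, "dx": 0.0, "dy": 0, "dz": 0, "hand": 1}
  ]
}}

```text
clock: 8.05
tcp_pos: [0.5023, -0.2844, 0.0543]
tcp_rot: [-1.624, 1.569, 2.903]
ft_force: [0.1, 0.3, -0.8]
width: 0.0518
```

Run:
```python
from h import *
st(); go([.5,-.287,.038],-10.54,n=4)
```

```text
8.05 p [ 0.5023 -0.2844  0.0543] jaw -10.58 x [-0.002  0.    -1.   ] F [ 0.1  0.3 -0.8] w 0.0518 q [ 0.69  0.57 -0.36  1.91  0.3   0.72 -0.03]
D [-0.0023 -0.0026 -0.0163] rotvec [-0.04 -0.01  0.1 ] n 4
[ 0.0041 -0.0004  0.0007] [-0.01 -0.    0.02]
[ 0.0041 -0.0004  0.0007] [-0.01 -0.    0.02]
[ 0.0041 -0.0004  0.0007] [-0.01 -0.    0.02]
[ 0.0041 -0.0004  0.0007] [-0.01 -0.    0.02]
```

Call:
{"name": "move_arm", "arguments": {
  "targets": [
    {"ax": 0, "ay": 0, "az": 0.1, "dx": 0.005, "dy": -0.002, "dz": 0.002, "hand": 1},
    {"ax": 0, "ay": 0, "az": 0, "dx": 0.005, "dy": 0, "dz": 0, "hand": 1},
    {"ax": 0, "ay": 0, "az": 0, "dx": 0.003, "dy": 0, "dz": 0, "hand": 1},
    {"ax": 0, "ay": 0, "az": 0, "dx": 0.002, "dy": 0, "dz": 0, "hand": 1},
    {"ax": 0, "ay": 0, "az": 0, "dx": 0.0, "dy": 0, "dz": 0, "hand": 1}
  ]
}}

```text
clock: 8.68
tcp_pos: [0.5004, -0.2868, 0.0394]
tcp_rot: [1.257, 1.569, -0.499]
ft_force: [0.4, 0.1, -0.9]
width: 0.0521
```

Run:
```python
from h import *
st()
```

```text
8.68 p [ 0.5004 -0.2868  0.0394] jaw -10.61 x [ 0.002 -0.001 -1.   ] F [ 0.4  0.1 -0.9] w 0.0521 q [ 0.69  0.59 -0.36  1.92  0.31  0.69 -0.04]
```

Call:
{"name": "move_arm", "arguments": {
  "targets": [
    {"ax": 0, "ay": 0, "az": 0, "dx": 0.002, "dy": 0, "dz": 0, "hand": 1},
    {"ax": 0, "ay": 0, "az": 0, "dx": 0.001, "dy": 0, "dz": 0, "hand": 1}
  ]
}}

```text
clock: 8.93
tcp_pos: [0.5006, -0.2869, 0.0371]
tcp_rot: [1.129, 1.568, -0.627]
ft_force: [-3.6, 0.7, 10.8]
width: 0.0515
```

Run:
```python
from h import *
st()
```

```text
8.93 p [ 0.5006 -0.2869  0.0371] jaw -10.62 x [ 0.002 -0.001 -1.   ] F [-3.6  0.7 10.8] w 0.0515 q [ 0.68  0.59 -0.35  1.92  0.31  0.68 -0.04]
```

Contact came at the expected height with 11 N. Releasing, then lifting.

Call:
{"name": "move_arm", "arguments": {
  "targets": [
    {"ax": 0, "ay": 0, "az": 0, "dx": -0.0005, "dy": 0, "dz": 0, "hand": 0.35},
    {"ax": 0, "ay": 0, "az": 0, "dx": 0, "dy": 0, "dz": 0, "hand": 0.1},
    {"ax": 0, "ay": 0, "az": 0, "dx": 0, "dy": 0, "dz": 0, "hand": 0},
    {"ax": 0, "ay": 0, "az": 0, "dx": 0, "dy": 0, "dz": 0, "hand": 0}
  ]
}}

```text
clock: 9.43
tcp_pos: [0.5012, -0.287, 0.038]
tcp_rot: [1.209, 1.567, -0.547]
ft_force: [-0.5, 1.1, 0.3]
width: 0.0835
```

Run:
```python
from h import *
st()
```

```text
9.43 p [ 0.5012 -0.287   0.038 ] jaw -10.61 x [ 0.003 -0.002 -1.   ] F [-0.5  1.1  0.3] w 0.0835 q [ 0.68  0.59 -0.35  1.92  0.31  0.68 -0.04]
```

Call:
{"name": "move_arm", "arguments": {
  "targets": [
    {"ax": 0, "ay": 0, "az": 0, "dx": -0.01, "dy": 0, "dz": 0, "hand": 0},
    {"ax": 0, "ay": 0, "az": 0, "dx": -0.03, "dy": 0, "dz": 0, "hand": 0},
    {"ax": 0, "ay": 0, "az": 0, "dx": -0.04, "dy": 0, "dz": 0, "hand": 0},
    {"ax": 0, "ay": 0, "az": 0, "dx": -0.04, "dy": 0, "dz": 0, "hand": 0},
    {"ax": 0, "ay": 0, "az": 0, "dx": -0.03, "dy": 0, "dz": -0.02, "hand": 0},
    {"ax": 0, "ay": 0, "az": 0, "dx": 0, "dy": -0.005, "dz": -0.05, "hand": 0},
    {"ax": 0, "ay": 0, "az": 0, "dx": 0, "dy": -0.01, "dz": -0.055, "hand": 0},
    {"ax": 0, "ay": 0, "az": 0, "dx": 0, "dy": -0.01, "dz": -0.055, "hand": 0}
  ]
}}

```text
clock: 10.42
tcp_pos: [0.5108, -0.1057, 0.1978]
tcp_rot: [1.274, 1.561, -0.492]
ft_force: [0.3, 0.0, 0.4]
width: 0.0877
```

Run:
```python
from h import *
st(); p,d,ci=snap('top','t3.png'); cv2.imwrite('pics/t3c.png',cv2.resize(p[130:260,260:460,::-1],None,fx=3.5,fy=3.5))
hsv=cv2.cvtColor(p,cv2.COLOR_RGB2HSV);h,s,v=cv2.split(hsv)
m=((h>8)&(h<28)&(s>150)&(v>120)).astype(np.uint8); m[:165]=0;m[240:]=0;m[:,:370]=0;m[:,460:]=0
vv,u=np.nonzero(m); P=plane(ci,np.c_[u,vv],.060); print(cv2.minAreaRect((P[:,:2]*1000).astype(np.float32)),np.median(depthpts(ci,d,np.c_[u,vv])[:,2]))
```

```text
10.43 p [ 0.5108 -0.1057  0.1978] jaw -11.17 x [ 0.009 -0.005 -1.   ] F [0.3 0.  0.4] w 0.0877 q [ 0.51  0.3  -0.51  1.93  0.18  0.94 -0.28]
((494.48565673828125, -285.4635314941406), (91.57555389404297, 55.02764129638672), 80.953857421875) 0.058811399273235865
```

View pics/t3c.png

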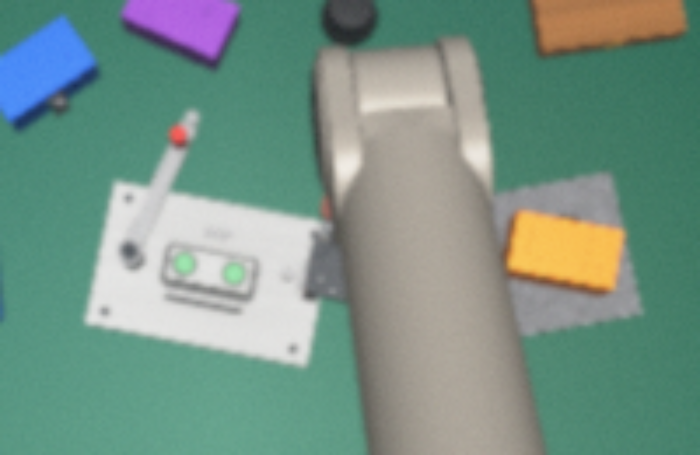

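The cover stands upright on the pad, at crop (567,250), about 4 mm from the pad centre as seen by the same camera. The lens block is still seated. The knob is at crop (179,134), unmoved. Next I go over the knob with the jaws tangential (66°).

Run:
```python
from h import *
st(); go([.583,.044,.2],66,n=8)
```

```text
10.47 p [ 0.5109 -0.0964  0.1982] jaw -10.61 x [ 0.009 -0.001 -1.   ] F [-0.3  6.2  0.1] w 0.0878 q [ 0.5   0.3  -0.52  1.94  0.18  0.94 -0.29]
D [0.0721 0.1404 0.0018] rotvec [-76.6   0.3  -0.5] n 8
[-0.0001  0.0056 -0.0189] [-9.58  0.04 -0.06]
[-0.0001  0.0087 -0.0177] [-9.58  0.04 -0.06]
[-0.0001  0.0115 -0.016 ] [-9.58  0.04 -0.06]
[-0.0001  0.014  -0.0139] [-9.58  0.04 -0.06]
[-0.0002  0.0161 -0.0114] [-9.58  0.04 -0.06]
[-0.0002  0.0178 -0.0085] [-9.58  0.04 -0.06]
[-0.0002  0.019  -0.0054] [-9.58  0.04 -0.06]
[-0.0002  0.0196 -0.0022] [-9.58  0.04 -0.06]
```

Call:
{"name": "move_arm", "arguments": {
  "targets": [
    {"ax": -9.6, "ay": 0, "az": -0.5, "dx": 0, "dy": 0.0056, "dz": -0.019, "hand": 0},
    {"ax": -9.6, "ay": 0, "az": 0, "dx": 0, "dy": 0.0087, "dz": -0.0177, "hand": 0},
    {"ax": -9.6, "ay": 0, "az": 0, "dx": 0, "dy": 0.0115, "dz": -0.016, "hand": 0},
    {"ax": -9.6, "ay": 0, "az": 0, "dx": 0, "dy": 0.014, "dz": -0.014, "hand": 0},
    {"ax": -9.6, "ay": 0, "az": 0, "dx": 0, "dy": 0.016, "dz": -0.0114, "hand": 0},
    {"ax": -9.6, "ay": 0, "az": 0, "dx": 0, "dy": 0.018, "dz": -0.0085, "hand": 0},
    {"ax": -9.6, "ay": 0, "az": 0, "dx": 0, "dy": 0.019, "dz": -0.0054, "hand": 0},
    {"ax": 0, "ay": 0, "az": 0, "dx": 0, "dy": 0, "dz": 0, "hand": 0}
  ]
}}

```text
clock: 11.48
tcp_pos: [0.5732, 0.0332, 0.204]
tcp_rot: [0.161, 1.565, -0.379]
ft_force: [-1.1, 0.1, -0.4]
width: 0.088
```

Run:
```python
from h import *
st(); p,d,ci=snap('wrist','w4.png'); st()
hsv=cv2.cvtColor(p,cv2.COLOR_RGB2HSV);h,s,v=cv2.split(hsv)
m=(((h<6)|(h>172))&(s>150)&(v>110)).astype(np.uint8)
n,l,q,c=cv2.connectedComponentsWithStats(m)
for k in range(1,n):
    if q[k,4]<60: continue
    vv,u=np.nonzero(l==k); Z=depthpts(ci,d,np.c_[u,vv]); t=Z[(abs(Z[:,2]-.091)<.003)]
    if len(t)>20:
        r=cv2.minAreaRect((t[:,:2]*1000).astype(np.float32)); print(q[k],r,'all',len(u),len(t))
```

```text
11.47 p [0.5732 0.0332 0.204 ] jaw 59.02 x [ 0.005 -0.002 -1.   ] F [-1.1  0.1 -0.4] w 0.088 q [ 0.43  0.44 -0.77  1.79  0.36  1.05  0.55]
11.53 p [0.5729 0.032  0.2038] jaw 58.84 x [ 0.005 -0.003 -1.   ] F [-0.8  1.   1.1] w 0.0882 q [ 0.43  0.44 -0.77  1.79  0.36  1.05  0.55]
[340 196  16  19 162] ((589.304931640625, 45.59259033203125), (12.050987243652344, 12.611759185791016), 19.630123138427734) all 162 158
```

View pics/w4.png

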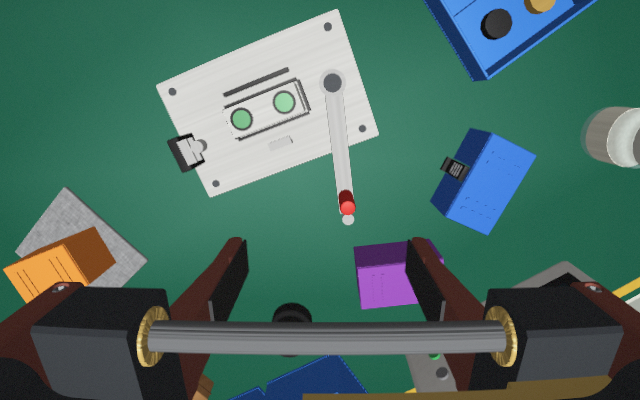

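Wrist view: knob top at (348,205), hinge at (333,83), with the purple decoy beyond at (390,275), clear of the finger path. The knob is at (0.589, 0.046), consistent with the earlier fix.

Run:
```python
from h import *
print(plane(manip.camera_info('wrist'),[[333,83]],.060)); go([.589,.046,.12],65.5,n=4)
```

```text
[[0.4946247  0.08692207 0.06      ]]
D [ 0.0161  0.014  -0.0838] rotvec [-6.66  0.33  0.03] n 4
[0.021  0.0051 0.0015] [-1.66  0.08  0.01]
[0.021  0.005  0.0017] [-1.66  0.08  0.01]
[0.021  0.005  0.0019] [-1.66  0.08  0.01]
[0.021  0.0049 0.002 ] [-1.66  0.08  0.01]
```

Call:
{"name": "move_arm", "arguments": {
  "targets": [
    {"ax": -5, "ay": 0.3, "az": 0, "dx": 0.005, "dy": 0.014, "dz": 0.006, "hand": 0},
    {"ax": -1.6, "ay": 0, "az": 0, "dx": 0.02, "dy": 0.005, "dz": 0.001, "hand": 0},
    {"ax": 0, "ay": 0, "az": 0, "dx": 0.025, "dy": 0, "dz": 0, "hand": 0},
    {"ax": 0, "ay": 0, "az": 0, "dx": 0.025, "dy": 0, "dz": 0, "hand": 0},
    {"ax": 0, "ay": 0, "az": 0, "dx": 0, "dy": 0, "dz": 0, "hand": 0}
  ]
}}

```text
clock: 12.15
tcp_pos: [0.5859, 0.0384, 0.124]
tcp_rot: [-1.621, 1.564, -2.066]
ft_force: [-0.9, -0.2, -0.2]
width: 0.088
```

Run:
```python
from h import *
st(); go([.589,.046,.067],65.5,n=3)
```

```text
12.15 p [0.5859 0.0384 0.124 ] jaw 64.5 x [-0.003 -0.006 -1.   ] F [-0.9 -0.2 -0.2] w 0.088 q [ 0.38  0.56 -0.73  1.82  0.47  0.94  0.56]
D [ 0.0031  0.0076 -0.057 ] rotvec [-1.   -0.02  0.38] n 3
[ 0.019   0.0029 -0.0001] [-0.33 -0.01  0.13]
[ 0.019   0.0028 -0.0001] [-0.33 -0.01  0.13]
[ 0.019   0.0028 -0.0001] [-0.33 -0.01  0.13]
```

Call:
{"name": "move_arm", "arguments": {
  "targets": [
    {"ax": -1, "ay": 0, "az": 0.4, "dx": 0.005, "dy": 0.008, "dz": 0, "hand": 0},
    {"ax": 0, "ay": 0, "az": 0, "dx": 0.018, "dy": 0.001, "dz": 0, "hand": 0},
    {"ax": 0, "ay": 0, "az": 0, "dx": 0.02, "dy": 0, "dz": 0, "hand": 0},
    {"ax": 0, "ay": 0, "az": 0, "dx": 0.009, "dy": 0, "dz": 0, "hand": 0},
    {"ax": 0, "ay": 0, "az": 0, "dx": 0, "dy": 0, "dz": 0, "hand": 0}
  ]
}}

```text
clock: 12.78
tcp_pos: [0.5903, 0.0465, 0.0693]
tcp_rot: [0.839, 1.57, 0.41]
ft_force: [0.0, -0.1, -0.1]
width: 0.0879
```

Run:
```python
from h import *
st(); go([.589,.046,.067],65.5,n=1)
```

```text
12.78 p [0.5903 0.0465 0.0693] jaw 65.4 x [ 0.001  0.    -1.   ] F [ 0.  -0.1 -0.1] w 0.0879 q [ 0.33  0.64 -0.69  1.85  0.54  0.85  0.51]
D [-0.0013 -0.0005 -0.0023] rotvec [-0.1   0.05 -0.05] n 1
[ 0.0023 -0.001  -0.0009] [-0.1   0.05 -0.05]
```

Close on the knob.

Call:
{"name": "move_arm", "arguments": {
  "targets": [
    {"ax": 0, "ay": 0, "az": 0, "dx": 0.002, "dy": -0.001, "dz": -0.001, "hand": 0.4},
    {"ax": 0, "ay": 0, "az": 0, "dx": 0, "dy": 0, "dz": 0, "hand": 0.7},
    {"ax": 0, "ay": 0, "az": 0, "dx": 0, "dy": 0, "dz": 0, "hand": 0.75},
    {"ax": 0, "ay": 0, "az": 0, "dx": 0, "dy": 0, "dz": 0, "hand": 0.8},
    {"ax": 0, "ay": 0, "az": 0, "dx": 0, "dy": 0, "dz": 0, "hand": 1},
    {"ax": 0, "ay": 0, "az": 0, "dx": 0, "dy": 0, "dz": 0, "hand": 1},
    {"ax": 0, "ay": 0, "az": 0, "dx": 0, "dy": 0, "dz": 0, "hand": 1}
  ]
}}

```text
clock: 13.65
tcp_pos: [0.59, 0.0461, 0.0687]
tcp_rot: [0.583, 1.567, 0.154]
ft_force: [0.4, -0.1, 0.2]
width: 0.0213
```

```bash
cat >> h.py <<'E'
H=np.array([.4940,.0888])
def arc(steps,dth=8.,lead=0):
    """rows: carry the knob round H clockwise in dth degree steps, jaws tangential; from measured pose"""
    p,M,o=pose(); r=p[:2]-H; print('r',np.linalg.norm(r).round(4),'ang',np.degrees(np.arctan2(r[1],r[0])).round(2),'theta',(np.radians(100.54)+np.arctan2(r[1],r[0])).round(3))
    b=np.arctan2(r[1],r[0]); c=np.cos(np.radians(-dth))
    q=H+.105*np.array([np.cos(b-np.radians(dth)),np.sin(b-np.radians(dth))])
    D=np.array([q[0]-p[0],q[1]-p[1],0.067-p[2]])
    print('first row',(M.T@D).round(4),'jaw err',(np.degrees(np.arctan2(M[1,1],M[0,1]))-(np.degrees(b)+90)).round(2))
E
python3 - <<'E'
from h import *
st(); arc(1)
E
```

```text
13.65 p [0.59   0.0461 0.0687] jaw 65.38 x [ 0.004  0.001 -1.   ] F [ 0.4 -0.1  0.2] w 0.0213 q [ 0.33  0.64 -0.69  1.85  0.54  0.84  0.51]
r 0.1051 ang -23.99 theta 1.336
first row [ 0.0017 -0.0146 -0.0009] jaw err -0.64
```

Call:
{"name": "move_arm", "arguments": {
  "targets": [
    {"ax": 0, "ay": 0, "az": 0, "dx": 0, "dy": 0, "dz": 0, "hand": 1},
    {"ax": 0, "ay": 0, "az": 0, "dx": 0, "dy": 0, "dz": 0, "hand": 1},
    {"ax": 4, "ay": 0, "az": 0, "dx": 0.001, "dy": -0.0073, "dz": -0.0003, "hand": 1},
    {"ax": 6, "ay": 0, "az": 0, "dx": 0, "dy": -0.011, "dz": -0.0006, "hand": 1},
    {"ax": 6, "ay": 0, "az": 0, "dx": 0, "dy": -0.011, "dz": -0.0006, "hand": 1},
    {"ax": 6, "ay": 0, "az": 0, "dx": 0, "dy": -0.011, "dz": -0.0006, "hand": 1}
  ]
}}

```text
clock: 14.4
tcp_pos: [0.5678, 0.013, 0.0687]
tcp_rot: [0.885, 1.564, 0.062]
ft_force: [0.2, 0.8, -0.0]
width: 0.0134
```

Run:
```python
from h import *
st(); arc(1)
```

```text
14.4 p [0.5678 0.013  0.0687] jaw 42.8 x [ 0.007  0.    -1.   ] F [ 0.2  0.8 -0. ] w 0.0134 q [ 0.33  0.58 -0.61  1.92  0.46  0.78  0.21]
r 0.1058 ang -45.75 theta 0.956
first row [ 0.0017 -0.0147 -0.0014] jaw err -1.44
```

Call:
{"name": "move_arm", "arguments": {
  "targets": [
    {"ax": 6, "ay": 0.3, "az": 0, "dx": 0, "dy": -0.012, "dz": -0.0012, "hand": 1},
    {"ax": 6, "ay": 0, "az": 0, "dx": 0.0005, "dy": -0.012, "dz": -0.0007, "hand": 1},
    {"ax": 6, "ay": 0, "az": 0, "dx": 0, "dy": -0.012, "dz": -0.0007, "hand": 1},
    {"ax": 6, "ay": 0, "az": 0, "dx": 0, "dy": -0.012, "dz": -0.0007, "hand": 1},
    {"ax": 6, "ay": 0, "az": 0, "dx": 0, "dy": -0.011, "dz": -0.0006, "hand": 1}
  ]
}}

```text
clock: 15.02
tcp_pos: [0.5163, -0.0153, 0.0687]
tcp_rot: [1.864, 1.562, 0.497]
ft_force: [1.2, 0.5, -0.6]
width: 0.0134
```

Run:
```python
from h import *
st(); arc(1)
```

```text
15.03 p [ 0.5163 -0.0153  0.0687] jaw 11.68 x [ 0.008  0.004 -1.   ] F [ 1.2  0.5 -0.6] w 0.0134 q [ 0.31  0.49 -0.49  2.04  0.35  0.69 -0.2 ]
r 0.1065 ang -77.89 theta 0.395
first row [ 0.0016 -0.0146 -0.0024] jaw err -0.43
```

Call:
{"name": "move_arm", "arguments": {
  "targets": [
    {"ax": 5.5, "ay": 0.2, "az": 0.2, "dx": 0, "dy": -0.01, "dz": -0.0015, "hand": 1},
    {"ax": 5.5, "ay": 0, "az": 0, "dx": 0, "dy": -0.01, "dz": -0.0008, "hand": 1},
    {"ax": 5.5, "ay": 0, "az": 0, "dx": 0, "dy": -0.01, "dz": -0.0006, "hand": 1},
    {"ax": 4, "ay": 0, "az": 0, "dx": 0, "dy": -0.008, "dz": -0.0004, "hand": 1}
  ]
}}

```text
clock: 15.52
tcp_pos: [0.4803, -0.0168, 0.0689]
tcp_rot: [2.113, 1.553, 0.374]
ft_force: [4.9, -1.6, -8.5]
width: 0.0135
```

Run:
```python
from h import *
st(); arc(1)
```

```text
15.53 p [ 0.4803 -0.0168  0.0689] jaw -9.64 x [ 0.017  0.007 -1.   ] F [ 4.9 -1.6 -8.5] w 0.0135 q [ 0.26  0.42 -0.42  2.13  0.28  0.62 -0.52]
r 0.1065 ang -97.38 theta 0.055
first row [ 0.0017 -0.0147 -0.0019] jaw err -2.26
```

Call:
{"name": "move_arm", "arguments": {
  "targets": [
    {"ax": 1, "ay": 0.3, "az": -0.5, "dx": 0, "dy": -0.006, "dz": -0.001, "hand": 1},
    {"ax": 0, "ay": 0, "az": 0, "dx": 0, "dy": -0.004, "dz": 0, "hand": 1},
    {"ax": 0, "ay": 0, "az": 0, "dx": 0, "dy": -0.003, "dz": 0, "hand": 1}
  ]
}}

```text
clock: 15.9
tcp_pos: [0.4742, -0.0156, 0.0692]
tcp_rot: [2.315, 1.545, 0.558]
ft_force: [11.8, -3.4, -17.5]
width: 0.0137
```

Run:
```python
from h import *
st(); arc(1)
```

```text
15.9 p [ 0.4742 -0.0156  0.0692] jaw -10.7 x [ 0.022  0.014 -1.   ] F [ 11.8  -3.4 -17.5] w 0.0137 q [ 0.26  0.41 -0.42  2.15  0.27  0.6  -0.53]
r 0.1062 ang -100.75 theta -0.004
first row [ 0.0019 -0.0147 -0.0022] jaw err 0.04
```

Call:
{"name": "move_arm", "arguments": {
  "targets": [
    {"ax": 0, "ay": 0, "az": 0, "dx": 0.001, "dy": -0.005, "dz": 0, "hand": 1},
    {"ax": 0, "ay": 0, "az": 0, "dx": 0.001, "dy": -0.003, "dz": 0, "hand": 1}
  ]
}}

```text
clock: 16.15
tcp_pos: [0.4744, -0.0157, 0.0688]
tcp_rot: [2.134, 1.532, 0.377]
ft_force: [5.1, -2.2, 3.0]
width: 0.0137
```

Run:
```python
from h import *
st(); arc(1)
```

```text
16.15 p [ 0.4744 -0.0157  0.0688] jaw -10.73 x [ 0.036  0.014 -0.999] F [ 5.1 -2.2  3. ] w 0.0137 q [ 0.26  0.41 -0.42  2.16  0.27  0.58 -0.54]
r 0.1063 ang -100.65 theta -0.002
first row [ 0.0013 -0.0147 -0.0023] jaw err -0.09
```

It's hard on its stop at theta≈0. Release and lift straight up.

Call:
{"name": "move_arm", "arguments": {
  "targets": [
    {"ax": 0, "ay": 0, "az": 0, "dx": 0, "dy": 0, "dz": 0, "hand": 0.6},
    {"ax": 0, "ay": 0, "az": 0, "dx": 0, "dy": 0, "dz": 0, "hand": 0.3},
    {"ax": 0, "ay": 0, "az": 0, "dx": 0, "dy": 0, "dz": 0, "hand": 0},
    {"ax": 0, "ay": 0, "az": 0, "dx": 0, "dy": 0, "dz": 0, "hand": 0},
    {"ax": 0, "ay": 0, "az": 0, "dx": -0.015, "dy": 0, "dz": 0, "hand": 0},
    {"ax": 0, "ay": 0, "az": 0, "dx": -0.03, "dy": 0, "dz": 0, "hand": 0},
    {"ax": 0, "ay": 0, "az": 0, "dx": -0.04, "dy": 0, "dz": 0, "hand": 0},
    {"ax": 0, "ay": 0, "az": 0, "dx": -0.04, "dy": 0, "dz": 0, "hand": 0}
  ]
}}

```text
clock: 17.15
tcp_pos: [0.4671, -0.016, 0.1973]
tcp_rot: [2.28, 1.537, 0.526]
ft_force: [0.7, -0.2, 0.1]
width: 0.0869
```

Call:
{"name": "move_arm", "arguments": {
  "targets": [
    {"ax": 0, "ay": 0, "az": 0, "dx": -0.02, "dy": 0, "dz": -0.03, "hand": 0},
    {"ax": 0, "ay": 0, "az": 0, "dx": 0, "dy": 0, "dz": -0.03, "hand": 0},
    {"ax": 0, "ay": 0, "az": 0, "dx": 0, "dy": 0, "dz": 0, "hand": 0},
    {"ax": 0, "ay": 0, "az": 0, "dx": 0, "dy": 0, "dz": 0, "hand": 0}
  ]
}}

```text
clock: 17.65
tcp_pos: [0.4789, 0.0434, 0.2264]
tcp_rot: [2.146, 1.529, 0.391]
ft_force: [0.0, 0.6, -0.1]
width: 0.0877
```

Run:
```python
from h import *
st(); p,d,ci=snap('wrist','w5.png'); q,_,c2=snap('scene','s5.png')
o=np.zeros((600,800,3),np.uint8); o[:350,:560]=cv2.resize(p[:,:,::-1],(560,350)); o[350:600,:]=cv2.resize(q[100:270,160:704,::-1],(800,250))if 0 else cv2.resize(q[120:270,160:640,::-1],(800,250)); cv2.imwrite('pics/f.png',o)
hsv=cv2.cvtColor(p,cv2.COLOR_RGB2HSV);h,s,v=cv2.split(hsv)
vv,u=np.nonzero(((h<6)|(h>172))&(s>150)&(v>110)&(d>0)); P=depthpts(ci,d,np.c_[u,vv]); t=P[(abs(P[:,2]-.091)<.004)&(P[:,0]<.55)]
r=cv2.minAreaRect((t[:,:2]*1000).astype(np.float32)); k=np.array(r[0])/1000-H
print(len(t),r,np.linalg.norm(k),np.radians(100.54)+np.arctan2(k[1],k[0]))
```

```text
17.65 p [0.4789 0.0434 0.2264] jaw -10.58 x [ 0.039  0.016 -0.999] F [ 0.   0.6 -0.1] w 0.0877 q [ 0.27  0.18 -0.54  2.01  0.11  0.94 -0.5 ]
130 ((474.6827087402344, -14.65495491027832), (11.9537353515625, 11.815245628356934), 79.4320068359375) 0.1052429828401986 -0.000638331759672317
```

View pics/f.png

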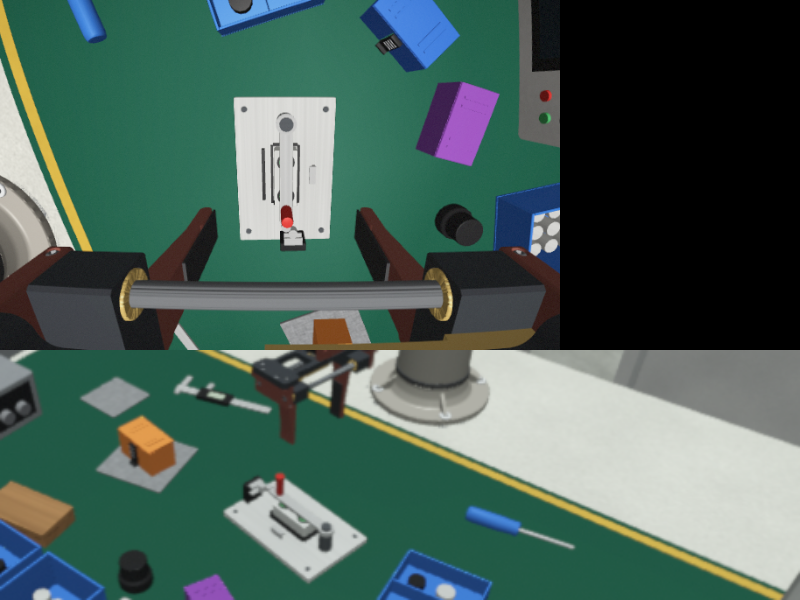

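The knob measures theta ≈ -0.001. The bar runs through the catch at (292,237), over the seated lens block. The cover stands upright on the pad at (146,447). The gripper is clear of everything, so I hand in.

Run:
```python
from station import manip
print(manip.finish_job())
```

```text
the job is handed in; nothing more can be done
None
```

The job is done and handed in after about 17.7 s on the robot's clock.

- **Cover:** I pinched the tab flush (fingers 51.5 mm apart), lifted the cover about 100 mm straight up and stood it upright on the large grey pad. It touched down with about 11 N. In the top camera it sits about 5 mm from the pad's centre. I released it and backed straight up.
- **Keeper bar:** I carried the red knob round the hinge, over the roller and onto the stop. A second push did not move it. After letting go, the knob measured an angle of about -0.001 rad at 105.2 mm from the hinge, so the bar stayed shut.
- **Other checks:** In the last images the lens block looks seated in its nest, the gripper is open and clear, and nothing in view looks disturbed; I did not measure the other things.
- **Disagreements:** The top and wrist cameras differed by about 4 mm on the cover's starting position, and I used the wrist reading. At the stop the wrist briefly read about 17 N downward, because the tool was pulling up slightly on the knob. The pad's position was measured by the top camera only. My one try with the wrist camera was spoiled by other grey objects.

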